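Pin the laminating jig shut and hold it down

ROBOT

A 6-joint arm with a two-finger parallel gripper is mounted at the origin on the work surface. World frame = base frame: x ahead of the robot, y to its left, z up, the work surface at z = 0. Lengths are in m, angles in rad, forces in N, time in s.
With the tool pointing down it reaches from about 0.3 to 0.875 m from the base axis. Payload 6.4 kg.
Tool frame: the origin (TCP) lies between the finger pads; the fingertips stand 11 mm ahead of it and the grasp point (between the pads) lies 8 mm behind it (ctrl.tcp_to_tips is the y of the fingertips in the tool frame, in m); y points along the fingers, x is the direction in which the jaws open and shut, and the axes are right-handed (so a half turn about y gives the same grasp; the last joint's range is limited). The gripper opens to 85 mm and grips with 20 to 120 N. Pads are 22 mm wide; open, the fingers measure 114 mm over their backs; the gripper's body (76 mm by 85 mm) begins 54 mm behind the grasp point. The pads swing forward as they close: fully open they stand 13 mm farther back than shut.
Start: joints at [-1.432, 0.181, 1.607, -0, 1.354, -0.206], TCP at [0.194, -0.541, 0.242] pointing down, gripper open.
Joint ranges: [-2.99, 2.99], [-0.89, 2.07], [0.3, 2.58], [-1.14, 4.28], [0, 2.63], [-3.12, 3.12]. Speed limits (rad/s): [2.57, 2.57, 3.01, 3.14, 3.14, 3.14].

INTERFACE

Orientations are given as a unit quaternion [w, x, y, z].
In Python, from bench import ctrl gives the robot as it stands.
- The arm moves only by the tool apply_moves, never from a script. Its argument "plan" is text: rows parted by semicolons, each of 7 numbers parted by spaces: the shift along the tool's x, y, z each as a share of 0.05 m, from -1 to 1, then the turn, a rotation vector about the tool's x, y, z each as a share of 0.12 rad, from -1 to 1, then the opening, from 0 (shut) to 1 (fully open). In form: dx dy dz wx wy wz claw; .... A call has exactly 5 rows; each row shifts and turns the commanded pose from where the row before left it, along the tool's axes as they then stand; what a row does not reach is not made up. A row lasts 1/10 s, in which the tool goes at most 50 mm and 8.59 degrees, less where a joint would pass 70% of its speed; a pose out of reach is approached as far as the arm can. A call with a number of a shift or a turn outside -1 to 1 is refused whole. A call with a gripper value outside its range is refused whole. The fingers move at their own pace and stop on an object; the grip force is fixed at half the most. Time passes only in rows, so rows that do not move let the fingers close, or fill a call up. It gives the time, the measured TCP pose, the force and the opening at its end, in the units of the state.
- ctrl.get_obs(): the state, without advancing time (a new reading comes with each control period).
- ctrl.camera(name): name is "scene" or "top" or "wrist"; returns the picture (384x512x3 uint8, red, green, blue); there is no depth.
- ctrl.get_calibration(name): a dict with "intrinsics" (3x3 intrinsics, pixels), "k1" (the pictures are not rectified: a ray, as slopes to the right and down, at radius r is drawn at 1 + k1 r^2 times it, then the intrinsics apply), "R" (3x3) and "t" (3): a world point X has camera coordinates R X + t. Camera axes: x right, y down, z forward; pixel columns grow to the right and rows downward; lengths in m; the calibration is good to about 2 mm. A picture is of the moment at which its call begins: read the wrist's pose just before it. get_calibration takes no time and is no camera call; for the wrist camera it gives the pose at the moment of the call.
- ctrl.hand_in(): hands the job in, once; it reports no verdict.
Trained networks look in the newest picture that a camera, given by its name, has taken for a name from the list of things; names that differ only in an ending like _2 or _b are one class to them, and where a whole thing is asked for, a point or a joint stands for the part that bears it (a point fixed in the world has none). Each returns a list of dicts, best first, with "score" (0 to 1); they miss things now and then, are a little off and sometimes report something else, mostly with a low value. They report only what shows in the picture. A call takes as long as a camera call. They do not tell look-alikes from the thing itself.
- ctrl.recognise(camera, target): "point" ([x, y, z] in m, in world coordinates, good to about 4 mm: the middle of the surface that is visible of it).
The state is a dict: "time_s": time; "q": joint angles; "dq": joint speeds; "joint_efforts": joint torques, N m; "eef_pos": TCP position; "eef_rot": TCP orientation; "wrist_force": force on the tool from outside, world axes, zero at the start; "torque": the same for the moment, N m; "opening": opening from 0.0 (shut) to 1.0 (fully open).
Only numpy, scipy, OpenCV 4.12 (cv2) and the standard library are available. Lean on these libraries where they do the work, as an engineer would, in place of code of your own. Each camera call takes 0.05 s, during which the arm holds its last target.

TASK

Swing the lid of the plywood laminating jig all the way shut, then take the red-handled pin from the rack and push it straight down through the hole in the lid into the jig's socket, against the spring in there, until its collar sits firmly on the lid. Finish while still holding the pin and pressing it down like that, so the jig stays pressed shut; do not let go at the end. Leave the other two pins and everything else on the bench where they are.

Things in the scene. Friction and masses are not known exactly. Their poses are not given: they have to be found in the camera images.
- jig: Fixed plywood jig, a channel 200 (x) by 160 (y) by 40 mm high with a wooden blank in it below the rim. Origin on the bench, z up; it spans local x -100 to 100, y -85 to 75 mm. Lid hinged along local x at y = 65, z = 40 mm; shut, it covers y -85 to 65 mm. Yaw within 0.35 rad.
- lid (a joint): Lid angle, rad: 0 = shut on the jig (hard stop), 1.6 upright; starts at 0.9 to 1.45. Opening lifts the free edge (jig's -y side) up and over to +y; the outer face then looks to +y and up. Stiff friction hinge (0.45 N m): stays where left; push the free half with 2 to 6 N. Plywood, 200 mm along the hinge, 150 mm hinge to free edge, 18 mm thick, 0.32 kg, outer face flat.
- lid_hinge (a point): Middle of the hinge line (on the lid's underside); frame turns with the lid. Lid shut: x along the hinge as the jig's x, y from the free edge towards the hinge, z out of the outer face.
- lid_hole (a point): Centre of the mouth of the lid's round through hole, on the outer (top) face, 127 mm from the hinge line, mid-length, with a steel square around it. Hole 12 mm wide, 18 mm deep; shut, it is 58 mm above the bench and exactly above the socket. z points out of the outer face.
- socket (a point): Centre of the mouth of the 12 mm wide vertical hole in the jig's rim (local x 0, y -62 mm), 40 mm above the bench. 19 mm down in it waits a spring plunger.
- ejector (a joint): How far the spring plunger in the socket is pushed down, m: 0 = up, about 0.008 with the red pin seated on the shut lid, 0.012 its limit. The push grows from 1.8 N at first touch to about 5.4 N at 0.008; if let go, it lifts the pin and its collar off the lid.
- rack: Fixed wooden rack block 180 mm (x) by 60 mm (y) by 50 mm high, origin at the centre of its underside. Three 12 mm holes at local x -60, 0, +60 mm (y 0), each with a pin standing in it, in any order; lift a pin 55 mm to clear it.
- pin_red: The pin to use, upright in the rack, 0.09 kg. Origin at the centre of the collar's underside, z up along it. Below: round steel shank 10 mm wide, 45 mm long, ball nose. Above: steel collar 26 mm wide, 5 mm thick, then a red round handle 20 mm wide from z = 5 to 50 mm, to grip from above. In the rack the collar rests on the rack's top.
- pin_red_tip (a point): Lowest point of the red pin's nose, 45 mm below its origin.
- pin_blue: Blue-handled pin in the rack, same form, shank only 30 mm: leave it.
- pin_yellow: Yellow-handled pin in the rack, same form, shank only 37 mm: leave it.
- tape_roll: Blue ring of tape lying flat, 90 mm wide, 24 mm high, origin under its centre: leave it.
- glue_bottle: White bottle with an orange cap, 54 mm wide, 140 mm tall, standing, origin under its centre: leave it.
- screwdriver: Screwdriver lying on the bench, about 200 mm long: leave it.
- offcut: Wooden offcut 110 x 50 x 22 mm lying flat, origin under its centre: leave it.
- tin: Amber jar with a steel cap, 60 mm wide, 70 mm tall, origin under its centre: leave it.
There are look-alikes about, which are no part of the job. Leave any green look-alike of the pin_red alone.

How it is judged:
By the outcome, as a careful person would: the job done as asked, in the order asked, and still so for the second after the job is handed in, while the arm keeps its last pose, push and grip.
It also fails if it takes over 61 s, if anything falls off the work surface, if the arm or the gripper's body presses on something with over 40 N, if the wrist force passes 120 N, or if a joint passes its speed limit or range.

## Working session

There is one attempt and no reset: what is moved stays moved. The work goes in short steps, Python scripts to look and compute and a tool call to move; the robot and the scene stay as the last step left them, time stands still between calls to the robot, and variables do not carry over. Pictures are saved under pics/ and viewed, and the job is handed in when it is done.

Besides the shell and the picture viewer there is one more tool, called after ">>>" as a command line: name --argument value ..., lists and objects as JSON in quotes. apply_moves: Moves the arm, as the interface text tells. Shift numbers are shares of 0.05 m and turn numbers shares of 0.12 rad, none past 1 either way. Its arguments: {"type":"object","properties":{"plan":{"type":"string"}},"required":["plan"]}

```bash
ls -la; mkdir -p pics
cat > h.py <<'E'
import numpy as np, cv2
from bench import ctrl
from scipy.spatial.transform import Rotation as Ro
def snap(n,f):
    im=ctrl.camera(n); cv2.imwrite('pics/'+f,cv2.cvtColor(im,cv2.COLOR_RGB2BGR)); return im
def proj(n,X,c=None):
    c=c or ctrl.get_calibration(n); K=np.array(c['intrinsics']);p=np.array(c['R'])@np.array(X)+np.array(c['t'])
    s=p[:2]/p[2]; s=s*(1+c['k1']*(s@s)); return K[:2,:2]@s+K[:2,2]
def ray(n,uv,c=None):
    c=c or ctrl.get_calibration(n); K=np.array(c['intrinsics']);R=np.array(c['R']);t=np.array(c['t'])
    d=np.linalg.inv(K)@np.array([uv[0],uv[1],1.]); d=d[:2]; s=d.copy()
    for _ in range(30): s=d/(1+c['k1']*(s@s))
    return -R.T@t, R.T@np.array([s[0],s[1],1.])
def atz(n,uv,z,c=None):
    o,d=ray(n,uv,c); return o+d*(z-o[2])/d[2]
def rot():
    q=ctrl.get_obs()['eef_rot']; return Ro.from_quat([q[1],q[2],q[3],q[0]]).as_matrix()
E
python3 - <<'E'
from h import *
o=ctrl.get_obs(); print(o)
for n in ['scene','top','wrist']:
    snap(n,n+'0.png'); c=ctrl.get_calibration(n); print(n,c)
for n in ['scene','top']:
    for t in ['jig','lid','lid_hole','socket','rack','pin_red','pin_blue','pin_yellow','lid_hinge']:
        r=ctrl.recognise(n,t); print(n,t,[(round(x['score'],2),np.round(x['point'],3).tolist(),proj(n,x['point']).round().tolist()) for x in r[:4]])
print(ctrl.get_obs()['time_s'])
E
```

```text
total 12
drwxr-xr-x  3 agent agent 4096 Dec  6 23:07 .
drwxr-xr-x 23 root  root  4096 Dec  6 23:07 ..
drwxr-xr-x  2 agent agent 4096 Dec  6 23:07 pics
{'time_s': 0.0, 'q': array([-1.43230157e+00,  1.81546836e-01,  1.60801719e+00, -2.56549090e-06,
        1.35378411e+00, -2.06306983e-01]), 'dq': array([-0.00174061, -0.00235773, -0.00118061,  0.00063835, -0.00102838,
       -0.00020769]), 'joint_efforts': array([-3.05517795e-03, -4.44877410e+01, -3.51342523e+01, -3.94101071e-04,
        8.95344507e-03, -1.31548046e-05]), 'eef_pos': array([ 0.19429245, -0.54061231,  0.24137644]), 'eef_rot': array([ 0.57881471, -0.57790893,  0.40723788, -0.40638911]), 'wrist_force': array([-0.14345304,  0.19657563, -0.36624844]), 'torque': array([-0.0310648 ,  0.01236882, -0.01202055]), 'opening': 1.000706436747715}
scene {'intrinsics': array([[397.49474414,   0.        , 252.85500115],
       [  0.        , 397.49474414, 189.3873495 ],
       [  0.        ,   0.        ,   1.        ]]), 'k1': -0.10073578597375751, 'R': array([[ 0.48744839,  0.87296689, -0.0179686 ],
       [ 0.66134277, -0.38256166, -0
[... 1605 characters left out ...]
4, 0.038], [216.0, 190.0]), (0.33, [0.534, 0.138, 0.187], [192.0, 182.0])]
top lid [(0.98, [0.536, 0.141, 0.185], [191.0, 182.0]), (0.16, [0.588, -0.218, 0.099], [327.0, 172.0])]
top lid_hole [(0.85, [0.535, 0.141, 0.188], [190.0, 182.0])]
top socket [(0.88, [0.542, 0.097, 0.045], [215.0, 190.0])]
top rack [(0.79, [0.528, -0.192, 0.05], [315.0, 196.0])]
top pin_red [(0.57, [0.578, -0.3, 0.083], [355.0, 178.0]), (0.51, [0.678, -0.285, 0.077], [349.0, 144.0]), (0.48, [0.686, -0.22, 0.08], [326.0, 140.0]), (0.22, [0.532, 0.14, 0.188], [191.0, 183.0])]
top pin_blue []
top pin_yellow [(0.5, [0.525, -0.194, 0.097], [318.0, 195.0])]
top lid_hinge [(0.58, [0.529, 0.138, 0.187], [192.0, 184.0])]
1.05
```

View pics/scene0.png

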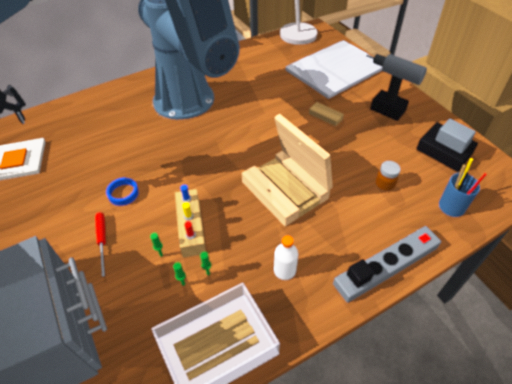

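View pics/top0.png

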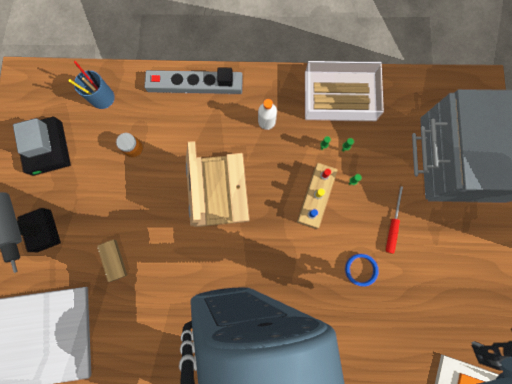

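Run:
```python
import cv2
a=cv2.imread('pics/top0.png'); cv2.imwrite('pics/top0j.png',cv2.resize(a[90:270,130:290],None,fx=3.3,fy=3.3,interpolation=2)); cv2.imwrite('pics/top0r.png',cv2.resize(a[100:240,270:390],None,fx=4.2,fy=4.2,interpolation=2))
a=cv2.imread('pics/scene0.png'); cv2.imwrite('pics/scene0r.png',cv2.resize(a[180:320,110:250],None,fx=4.2,fy=4.2,interpolation=2))
cv2.imwrite('pics/scene0j.png',cv2.resize(a[70:240,220:420],None,fx=3.5,fy=3.5,interpolation=2))
```

```text
(no output)
```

View pics/top0j.png

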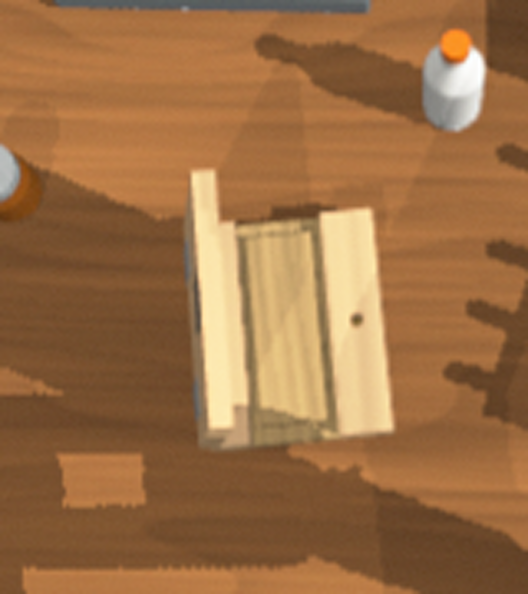

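View pics/top0r.png

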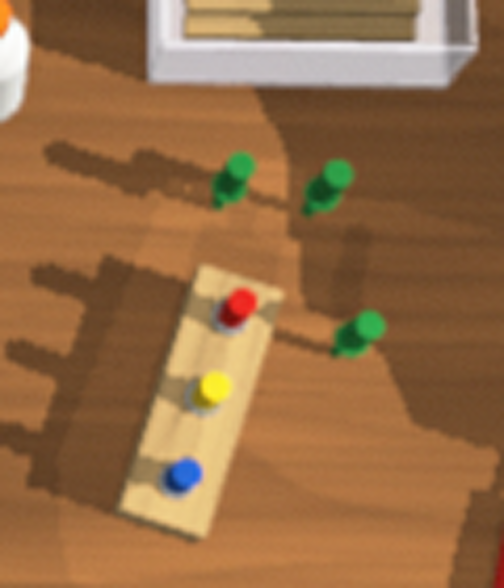

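View pics/scene0j.png

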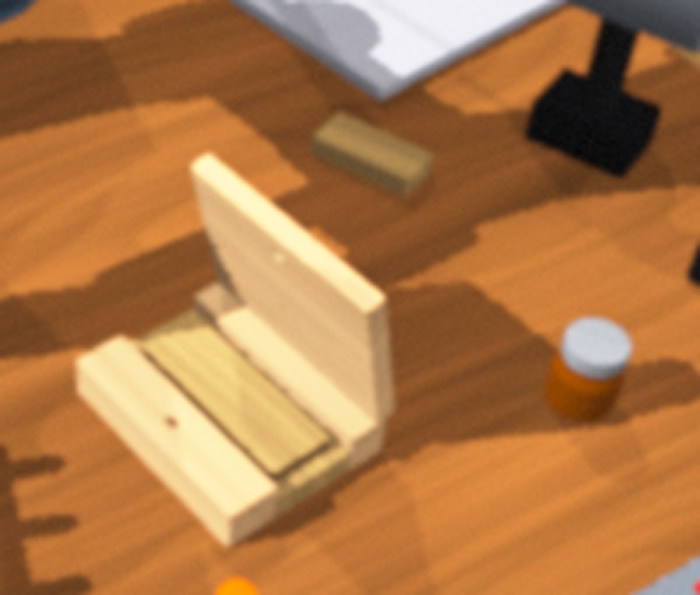

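View pics/scene0r.png

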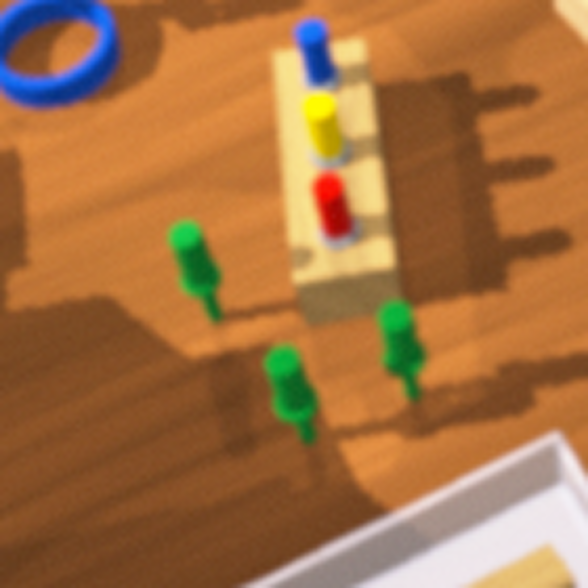

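The red pin stands in the rack's far end hole: top view (327,172), scene (190,230). The three green-handled look-alikes stand free on the bench at top (326,142), (349,144) and (355,180), so I'll leave them. The jig is at about (217,187), with its socket at (238,187) and the lid nearly upright at x≈195.

Run:
```python
from h import *
J=lambda u,v:(130+u/3.3-.35,90+v/3.3-.35)
Rk=lambda u,v:(270+u/4.2-.4,100+v/4.2-.4)
c=ctrl.get_calibration('top')
a=atz('top',J(373,208),.04,c);b=atz('top',J(394,432),.04,c);s=atz('top',J(357,319),.04,c)
print('rim corners',a,b,np.linalg.norm(a-b),'yaw',np.arctan2(*(a-b)[[1,0]]),'sock',s,'mid',(a+b)/2)
for n,p in dict(red=(241,303),yel=(215,385),blu=(185,471)).items(): print(n,atz('top',Rk(*p),.1,c))
rc=[atz('top',Rk(*p),.05,c) for p in [(202,263),(285,293),(205,540),(118,512)]]; print(np.round(rc,3))
SJ=lambda u,v:(220+u/3.5-.36,70+v/3.5-.36); SR=lambda u,v:(110+u/4.2-.4,180+v/4.2-.4)
print('scene sock',atz('scene',SJ(171,422),.04)); 
for n,p in dict(red=(329,185),yel=(320,105),blu=(312,30)).items(): print(n,atz('scene',SR(*p),.1))
# jig fit
y=np.arctan2(*(a-b)[[1,0]]); y=y
R=np.array([[np.cos(y),-np.sin(y)],[np.sin(y),np.cos(y)]])
o=s[:2]-R@[0,-.062]; print('jig origin',o,y)
# lid: try angles, project free-edge corners & hole
for th in np.arange(.9,1.5,.1):
    def P(x,r,h): # r from hinge toward free, h out of outer face
        yl=.065-r*np.cos(th)+h*np.sin(th); z=.04+r*np.sin(th)+h*np.cos(th)
        return np.r_[o+R@[x,yl],z]
    print(round(th,2),*[(n,proj(n,P(*q)).round(1).tolist()) for n in('top','scene') for q in((-.1,.15,0),(.1,.15,0),(-.1,.15,.018),(.1,.15,.018))])
```

```text
rim corners [0.65610138 0.01957896 0.04      ] [ 0.45513155 -0.00411212  0.04      ] 0.20236140712913148 yaw 0.11734221592734481 sock [0.55434703 0.0309733  0.04      ] mid [0.55561646 0.00773342 0.04      ]
red [ 0.5888501  -0.21781082  0.1       ]
yel [ 0.53371861 -0.20012307  0.1       ]
blu [ 0.47698943 -0.18015014  0.1       ]
[[ 0.629 -0.201  0.05 ]
 [ 0.608 -0.258  0.05 ]
 [ 0.437 -0.201  0.05 ]
 [ 0.454 -0.142  0.05 ]]
scene sock [0.55482128 0.02957966 0.04      ]
red [ 0.59135506 -0.21970387  0.1       ]
yel [ 0.53440595 -0.20116089  0.1       ]
blu [ 0.47690323 -0.18223458  0.1       ]
jig origin [0.5470885  0.09254695] 0.11734221592734481
0.9 ('top', [225.6, 217.4]) ('top', [219.4, 142.3]) ('top', [219.6, 217.5]) ('top', [213.5, 141.5]) ('scene', [256.9, 133.9]) ('scene', [305.1, 177.7]) ('scene', [261.0, 128.7]) ('scene', [309.9, 172.1])
1.0 ('top', [220.4, 217.5]) ('top', [214.4, 141.7]) ('top', [214.0, 217.7]) ('top', [208.1, 141.1]) ('scene', [260.5, 129.7]) ('scene', [309.2, 173.1]) ('scene', [264.9, 124.7]) ('scene', [314.2, 167.7])
1.1 ('top', [214.9, 217.7]) ('top', [209.0, 141.3]) ('top', [208.1, 218.0]) ('top', [202.4, 140.9]) ('scene', [264.3, 125.7]) ('scene', [313.5, 168.7]) ('scene', [269.0, 121.0]) ('scene', [318.7, 163.6])
1.2 ('top', [209.1, 218.0]) ('top', [203.4, 141.0]) ('top', [202.0, 218.4]) ('top', [196.5, 140.9]) ('scene', [268.3, 122.0]) ('scene', [317.9, 164.6]) ('scene', [273.3, 117.7]) ('scene', [323.3, 159.8])
1.3 ('top', [203.1, 218.4]) ('top', [197.6, 141.0]) ('top', [195.8, 218.9]) ('top', [190.5, 141.0]) ('scene', [272.5, 118.6]) ('scene', [322.4, 160.7]) ('scene', [277.6, 114.7]) ('scene', [327.9, 156.3])
1.4 ('top', [197.0, 218.9]) ('top', [191.7, 141.1]) ('top', [189.6, 219.4]) ('top', [184.5, 141.4]) ('scene', [276.8, 115.6]) ('scene', [327.0, 157.3]) ('scene', [281.9, 112.2]) ('scene', [332.4, 153.3])
```

```bash
cat >> h.py <<'E'
def plan(p=None,yaw=None,claw=0,pad=True,Rt=None):
    """rows to go to TCP p with tool down, tool x at world yaw (mod pi)"""
    o=ctrl.get_obs(); R=rot(); p0=np.array(o['eef_pos']); p=p0 if p is None else np.array(p)
    if Rt is None:
        if yaw is None: yaw=np.arctan2(R[1,0],R[0,0])
        best=None
        for k in (0,np.pi):
            x=np.array([np.cos(yaw+k),np.sin(yaw+k),0]); y=np.array([0,0,-1.]); T=np.c_[x,y,np.cross(x,y)]
            rv=Ro.from_matrix(R.T@T).as_rotvec()
            if best is None or np.linalg.norm(rv)<np.linalg.norm(best[0]): best=(rv,T)
        rv,T=best
    else: rv=Ro.from_matrix(R.T@Rt).as_rotvec()
    d=p-p0; n=int(np.ceil(max(np.linalg.norm(d)/.048,np.linalg.norm(rv)/.117,1))); 
    if pad: n=int(np.ceil(n/5)*5)
    Rc=R.copy(); rows=[]
    for i in range(n):
        s=Rc.T@(d/n)/.05; rows.append(np.r_[s,rv/n/.12,claw]); Rc=Rc@Ro.from_rotvec(rv/n).as_matrix()
    print('dist',np.linalg.norm(d).round(4),'rv',rv.round(3),'n',n)
    for k in range(0,n,5): print('; '.join(' '.join('%g'%round(v,3) for v in r) for r in rows[k:k+5]))
E
python3 - <<'E'
from h import *
print(rot().round(4), ctrl.tcp_to_tips)
plan([.536,.19,.30],np.arctan2(.949,.315),0)
plan([.536,.19,.30],.117,0)
E
```

```text
[[ 3.380e-01  0.000e+00  9.411e-01]
 [-9.411e-01 -1.000e-04  3.380e-01]
 [ 1.000e-04 -1.000e+00  0.000e+00]] 0.011
dist 0.8091 rv [-0.     0.665  0.   ] n 20
-0.573 -0.058 0.569 -0 0.277 0 0; -0.591 -0.058 0.549 -0 0.277 0 0; -0.609 -0.058 0.529 -0 0.277 0 0; -0.626 -0.058 0.509 -0 0.277 0 0; -0.643 -0.058 0.488 -0 0.277 0 0
-0.659 -0.058 0.466 -0 0.277 0 0; -0.674 -0.058 0.444 -0 0.277 0 0; -0.688 -0.058 0.421 -0 0.277 0 0; -0.702 -0.058 0.398 -0 0.277 0 0; -0.715 -0.058 0.374 -0 0.277 0 0
-0.727 -0.058 0.35 -0 0.277 0 0; -0.738 -0.058 0.326 -0 0.277 0 0; -0.749 -0.058 0.301 -0 0.277 0 0; -0.758 -0.058 0.276 -0 0.277 0 0; -0.767 -0.058 0.251 -0 0.277 0 0
-0.775 -0.058 0.225 -0 0.277 0 0; -0.782 -0.058 0.199 -0 0.277 0 0; -0.788 -0.058 0.173 -0 0.277 0 0; -0.794 -0.058 0.147 -0 0.277 0 0; -0.798 -0.058 0.12 -0 0.277 0 0
dist 0.8091 rv [ 0.    -1.343  0.   ] n 20
-0.573 -0.058 0.569 0 -0.56 0 0; -0.533 -0.058 0.606 0 -0.56 0 0; -0.491 -0.058 0.64 0 -0.56 0 0; -0.447 -0.058 0.672 0 -0.56 0 0; -0.401 -0.058 0.7 0 -0.56 0 0
-0.353 -0.058 0.726 0 -0.56 0 0; -0.304 -0.058 0.748 0 -0.56 0 0; -0.253 -0.058 0.766 0 -0.56 0 0; -0.201 -0.058 0.782 0 -0.56 0 0; -0.148 -0.058 0.793 0 -0.56 0 0
-0.095 -0.058 0.801 0 -0.56 0 0; -0.041 -0.058 0.806 0 -0.56 0 0; 0.014 -0.058 0.807 0 -0.56 0 0; 0.068 -0.058 0.804 0 -0.56 0 0; 0.122 -0.058 0.798 0 -0.56 0 0
0.175 -0.058 0.788 0 -0.56 0 0; 0.227 -0.058 0.774 0 -0.56 0 0; 0.279 -0.058 0.757 0 -0.56 0 0; 0.329 -0.058 0.737 0 -0.56 0 0; 0.378 -0.058 0.713 0 -0.56 0 0
```

>>> apply_moves --plan "-0.57 -0.12 0.57 0 0.28 0 0; -0.59 -0.12 0.55 0 0.28 0 0; -0.61 -0.12 0.53 0 0.28 0 0; -0.63 -0.12 0.51 0 0.28 0 0; -0.64 -0.12 0.49 0 0.28 0 0"

```text
time_s: 1.55
eef_pos: [0.2806, -0.357, 0.2726]
eef_rot: [-0.542, 0.542, -0.454, 0.455]
wrist_force: [0.6, 0.4, 0.2]
opening: 0.145
```

>>> apply_moves --plan "-0.66 -0.12 0.47 0 0.28 0 0; -0.67 -0.12 0.44 0 0.28 0 0; -0.69 -0.12 0.42 0 0.28 0 0; -0.7 -0.12 0.4 0 0.28 0 0; -0.72 -0.12 0.37 0 0.28 0 0"

```text
time_s: 2.05
eef_pos: [0.3663, -0.1743, 0.3028]
eef_rot: [0.502, -0.502, 0.498, -0.499]
wrist_force: [0.6, -0.2, -0.0]
opening: -0.002
```

>>> apply_moves --plan "-0.73 0 0.35 0 0.28 0 0; -0.74 0 0.33 0 0.28 0 0; -0.75 0 0.3 0 0.28 0 0; -0.76 0 0.28 0 0.28 0 0; -0.77 0 0.25 0 0.28 0 0"

```text
time_s: 2.55
eef_pos: [0.4528, 0.0089, 0.3026]
eef_rot: [-0.459, 0.458, -0.538, 0.539]
wrist_force: [0.6, -1.2, 0.2]
opening: 0.003
```

>>> apply_moves --plan "-0.78 0 0.22 0 0.28 0 0; -0.78 0 0.2 0 0.28 0 0; -0.79 0 0.17 0 0.28 0 0; -0.79 0 0.15 0 0.28 0 0; -0.8 0 0.12 0 0.26 0 0"

```text
time_s: 3.05
eef_pos: [0.539, 0.1914, 0.3023]
eef_rot: [-0.412, 0.412, -0.574, 0.575]
wrist_force: [-0.5, -0.3, 0.3]
opening: -0.0
```

Run:
```python
from h import *
o=ctrl.get_obs(); print(o['eef_pos'],o['opening'],o['time_s'],rot().round(3).tolist())
for n in ['scene','top','wrist']: snap(n,n+'1.png')
a=cv2.imread('pics/scene1.png')[40:240,200:420];b=cv2.imread('pics/wrist1.png')
cv2.imwrite('pics/c1.png',cv2.resize(a,None,fx=3,fy=3,interpolation=2))
```

```text
[0.53900826 0.19141872 0.30234208] -0.00046550882886095833 3.05 [[-0.32, 0.0, 0.947], [-0.947, -0.0, -0.32], [-0.0, -1.0, 0.0]]
```

View pics/c1.png

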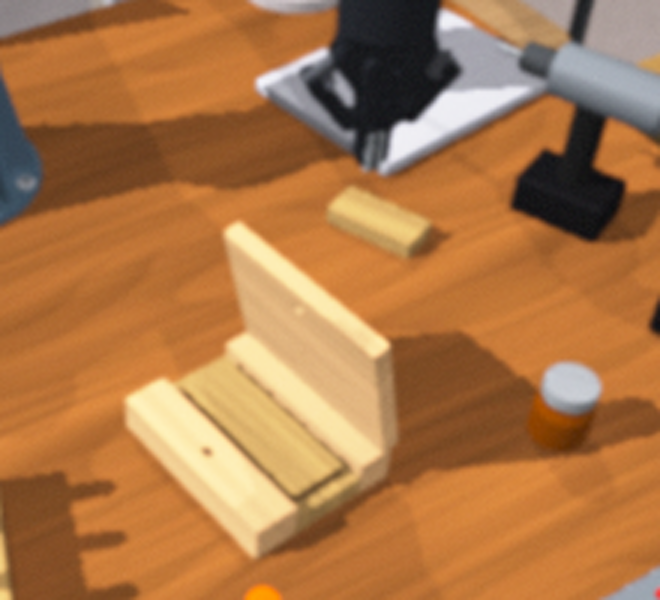

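View pics/wrist1.png

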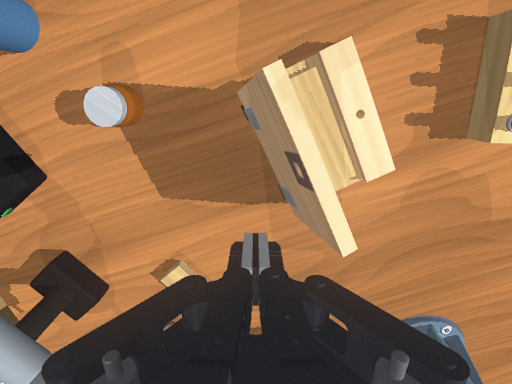

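>>> apply_moves --plan "0 0.55 0 0 0 0 0; 0 0.55 0 0 0 0 0; 0 0.55 0 0 0 0 0; 0 0.55 0 0 0 0 0; 0 0.5 0 0 0 0 0"

```text
time_s: 3.7
eef_pos: [0.538, 0.1884, 0.1663]
eef_rot: [-0.412, 0.413, -0.574, 0.574]
wrist_force: [0.2, 0.3, -0.8]
opening: 0.002
```

Run:
```python
from h import *
o=ctrl.get_obs(); print(o['eef_pos'],o['wrist_force'])
R=rot(); O=np.array([.547,.0925]); y=.117; J=np.array([[np.cos(y),-np.sin(y)],[np.sin(y),np.cos(y)]])
ths=np.linspace(1.36,0,20); r=.115; w=.018
P=[o['eef_pos']]
for th in ths:
    yl=.065-r*np.cos(th)+.018*np.sin(th)+w; z=.04+r*np.sin(th)+.018*np.cos(th)+.011
    P.append(np.r_[O+J@[0,yl],z])
P=np.array(P); print(P[1],P[-1])
d=(np.diff(P,axis=0)@R)/.05
print(d.round(2))
```

```text
[0.53798018 0.18841622 0.16626844] [ 0.23487636  0.34625497 -0.78227809]
[0.53806534 0.16851584 0.16722073] [0.55073546 0.06071877 0.069     ]
[[ 0.38 -0.02  0.13]
 [ 0.15  0.02  0.07]
 [ 0.15  0.03  0.07]
 [ 0.15  0.04  0.07]
 [ 0.14  0.05  0.07]
 [ 0.14  0.06  0.07]
 [ 0.14  0.07  0.06]
 [ 0.13  0.08  0.06]
 [ 0.12  0.09  0.06]
 [ 0.12  0.1   0.06]
 [ 0.11  0.11  0.05]
 [ 0.1   0.12  0.05]
 [ 0.1   0.13  0.05]
 [ 0.09  0.14  0.04]
 [ 0.08  0.14  0.04]
 [ 0.07  0.15  0.03]
 [ 0.06  0.15  0.03]
 [ 0.05  0.16  0.02]
 [ 0.04  0.16  0.02]
 [ 0.03  0.16  0.01]]
```

>>> apply_moves --plan "0.38 -0.02 0.13 0 0 0 0; 0.15 0.02 0.07 0 0 0 0; 0.15 0.03 0.07 0 0 0 0; 0.15 0.04 0.07 0 0 0 0; 0.14 0.05 0.07 0 0 0 0"

```text
time_s: 4.2
eef_pos: [0.543, 0.1368, 0.1622]
eef_rot: [-0.413, 0.412, -0.574, 0.574]
wrist_force: [-2.8, 3.4, 4.1]
opening: 0.001
```

>>> apply_moves --plan "0.14 0.06 0.07 0 0 0 0; 0.14 0.07 0.06 0 0 0 0; 0.13 0.08 0.06 0 0 0 0; 0.12 0.09 0.06 0 0 0 0; 0.12 0.1 0.06 0 0 0 0"

```text
time_s: 4.7
eef_pos: [0.5476, 0.1006, 0.1415]
eef_rot: [-0.413, 0.412, -0.574, 0.575]
wrist_force: [-0.3, 0.4, 4.5]
opening: 0.001
```

>>> apply_moves --plan "0.11 0.11 0.05 0 0 0 0; 0.1 0.12 0.05 0 0 0 0; 0.1 0.13 0.05 0 0 0 0; 0.09 0.14 0.04 0 0 0 0; 0.08 0.14 0.04 0 0 0 0"

```text
time_s: 5.2
eef_pos: [0.5501, 0.0744, 0.1086]
eef_rot: [-0.412, 0.413, -0.574, 0.574]
wrist_force: [1.6, -0.6, 3.7]
opening: 0.003
```

Run:
```python
from h import *
snap('scene','scene2.png')
a=cv2.imread('pics/scene2.png')[40:240,200:420]
cv2.imwrite('pics/c2.png',cv2.resize(a,None,fx=3,fy=3,interpolation=2))
```

```text
(no output)
```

View pics/c2.png

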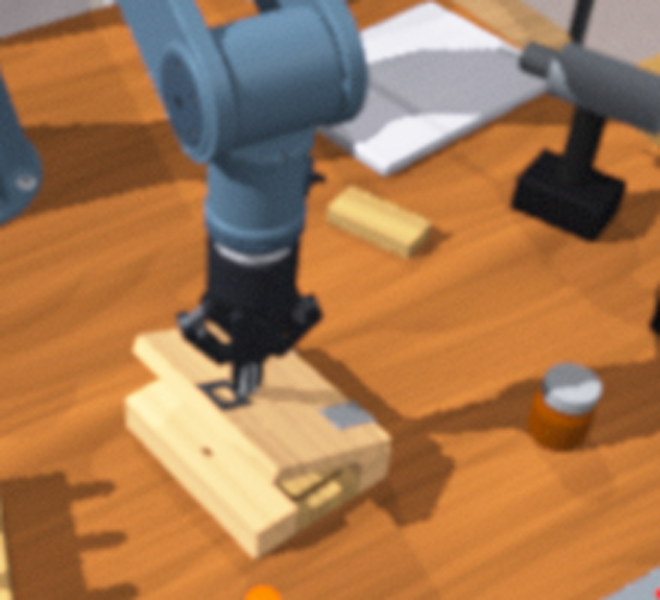

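>>> apply_moves --plan "0.07 0.15 0.03 0 0 0 0; 0.05 0.15 0.02 0 0 0 0; 0.03 0.16 0.02 0 0 0 0; 0.02 0.16 0.01 0 0 0 0; 0 0.16 0 0 0 0 0"

```text
time_s: 5.75
eef_pos: [0.5512, 0.0654, 0.0696]
eef_rot: [-0.413, 0.413, -0.574, 0.574]
wrist_force: [0.5, -1.4, 3.7]
opening: 0.004
```

>>> apply_moves --plan "0 0.03 0 0 0 0 0; 0 0.02 0 0 0 0 0; 0 0.02 0 0 0 0 0; 0 0 0 0 0 0 0; 0 0 0 0 0 0 0"

```text
time_s: 6.25
eef_pos: [0.5512, 0.0655, 0.0689]
eef_rot: [-0.413, 0.413, -0.574, 0.574]
wrist_force: [-9.7, -2.2, 23.8]
opening: -0.001
```

The force jumped to 24 N at TCP z = 0.069, so the tips are at 0.058 and the lid is on its hard stop. Next I lift and go above the pin.

Run:
```python
from h import *
p=np.array(ctrl.get_obs()['eef_pos']); print(rot().T@(np.array([.59,-.219,.069])-p)/.05)
```

```text
[5.14699865e+00 1.83473783e-03 2.54676251e+00]
```

>>> apply_moves --plan "0 -0.3 0 0 0 0 0; 0 -0.8 0 0 0 0 0; 0 -0.9 0 0 0 0 0; 0 -0.9 0 0 0 0 0; 0 -0.7 0 0 0 0 0.3"

```text
time_s: 6.75
eef_pos: [0.5512, 0.0662, 0.2491]
eef_rot: [-0.413, 0.412, -0.574, 0.574]
wrist_force: [0.8, -1.1, -0.1]
opening: 0.156
```

Run:
```python
from h import *
snap('wrist','wrist3.png');snap('top','top3.png'); print(ctrl.get_obs()['eef_pos'])
for t in ['lid_hole']:
  for n in ['wrist','top']:
    print([(round(x['score'],2),np.round(x['point'],4),proj(n,x['point'])) for x in ctrl.recognise(n,t)])
```

```text
[0.55397733 0.06602995 0.25255649]
[(0.91, array([0.5613, 0.0839, 0.059 ]), array([238.92238544, 169.92413327]))]
[(0.57, array([0.5328, 0.0499, 0.0596]), array([230.60195865, 192.3323755 ]))]
```

View pics/wrist3.png

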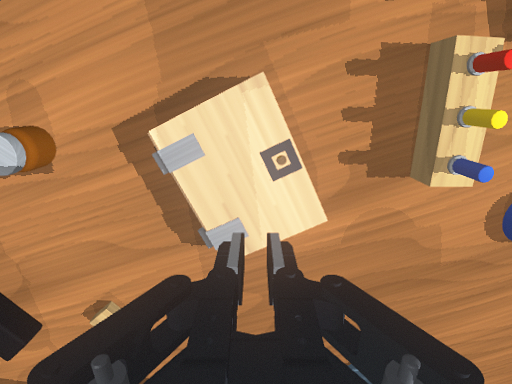

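The wrist view shows the lid shut. The steel square with its hole is at about (281,160). I'll measure it and continue to the pin.

Run:
```python
from h import *
c=ctrl.get_calibration('wrist'); 
a=cv2.imread('pics/wrist3.png'); cv2.imwrite('pics/w3h.png',cv2.resize(a[130:190,250:310],None,fx=9,fy=9,interpolation=2))
g=a[130:190,250:310].astype(int); m=((g.max(2)<120)).astype(np.uint8); n,l,s,cc=cv2.connectedComponentsWithStats(m); print(s,cc+[250,130])
cnt,_=cv2.findContours((m),cv2.RETR_EXTERNAL,2); k=max(cnt,key=cv2.contourArea); print(cv2.minAreaRect(k))
for uv in [(281,160),(281.5,159.7)]: print(atz('wrist',uv,.058,c))
b=cv2.imread('pics/top3.png'); cv2.imwrite('pics/t3h.png',cv2.resize(b[150:230,180:280],None,fx=6,fy=6,interpolation=2))
```

```text
[[   0    0   60   60 3240]
 [  16   10   35   37  320]
 [  27   19    1    1    1]
 [  10   21    5   11   13]
 [  21   30    1    1    1]
 [  15   33    1    1    1]
 [  22   32    2    3    3]
 [  16   35    1    1    1]
 [  17   37    1    1    1]
 [  24   36    1    1    1]
 [  18   39    1    2    2]
 [  27   41    1    1    1]
 [  29   40    1    2    2]
 [  38   40    1    1    1]
 [  19   42    3    5    5]
 [  29   47    1    1    1]
 [  22   48    4    3    5]
 [  27   48    1    1    1]] [[278.72716049 159.80833333]
 [288.575      155.625     ]
 [277.         149.        ]
 [262.30769231 155.46153846]
 [271.         160.        ]
 [265.         163.        ]
 [272.33333333 163.        ]
 [266.         165.        ]
 [267.         167.        ]
 [274.         166.        ]
 [268.         169.5       ]
 [277.         171.        ]
 [279.         170.5       ]
 [288.         170.        ]
 [270.2        174.        ]
 [279.         177.        ]
 [273.4        179.        ]
 [277.         178.        ]]
((33.707313537597656, 28.36585235595703), (30.59124755859375, 25.143489837646484), 65.224853515625)
[0.55488302 0.03164825 0.058     ]
[0.55504269 0.03097034 0.058     ]
```

View pics/w3h.png

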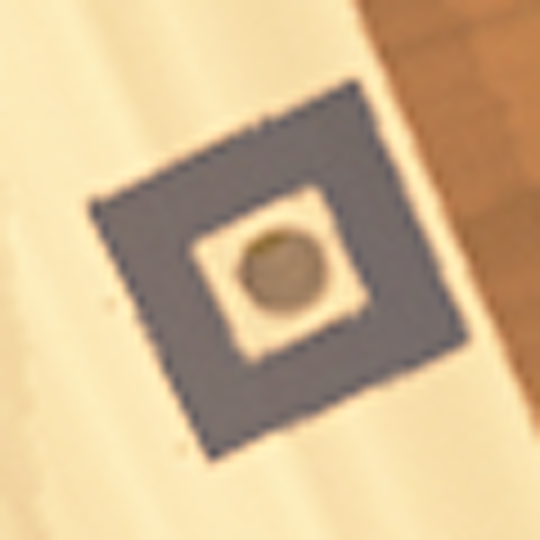

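View pics/t3h.png

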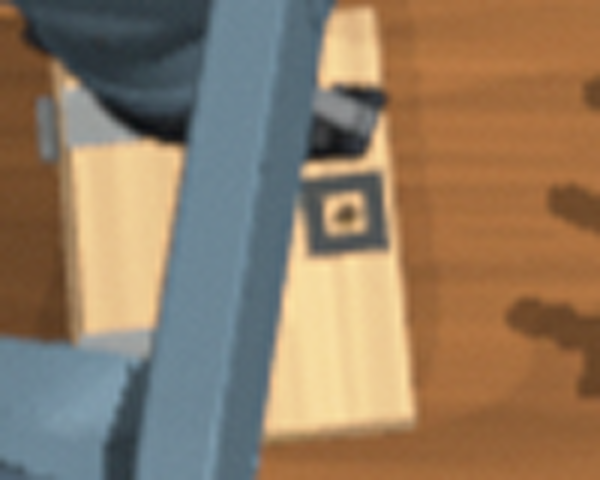

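>>> apply_moves --plan "0.9 0 0.45 0 0 0 0.6; 0.9 0 0.45 0 0 0 0.6; 0.9 0 0.45 0 0 0 0.6; 0.9 0 0.45 0 0 0 0.6; 0.8 0 0.4 0 0 0 0.6"

```text
time_s: 7.45
eef_pos: [0.5838, -0.1782, 0.2437]
eef_rot: [0.412, -0.413, 0.576, -0.573]
wrist_force: [0.5, -0.2, 0.3]
opening: 0.597
```

Run:
```python
from h import *
snap('wrist','wrist4.png'); c=ctrl.get_calibration('wrist'); o=ctrl.get_obs();print(o['eef_pos'],o['opening'])
for n,p in dict(red=(.59,-.219,.1),redc=(.59,-.219,.055)).items(): print(proj('wrist',p,c))
```

```text
[ 0.58419915 -0.18504604  0.24371526] 0.5992386061800535
[283.37384744 166.74189192]
[279.53034577 157.92009219]
```

View pics/wrist4.png

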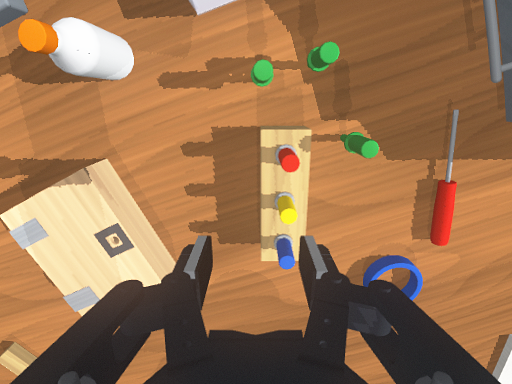

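```bash
cat > look.py <<'E'
from h import *
import sys
ctrl.camera('top')
o=ctrl.get_obs(); c=ctrl.get_calibration('wrist'); a=snap('wrist',sys.argv[1]); c2=ctrl.get_calibration('wrist'); print(o['eef_pos'],np.abs(c['t']-c2['t']).max())
import pickle; pickle.dump(c,open(sys.argv[1]+'.pkl','wb'))
E
python3 look.py wrist5.png
python3 - <<'E'
from h import *
import pickle
c=pickle.load(open('wrist5.png.pkl','rb'))
print(proj('wrist',(.59,-.219,.1),c))
a=cv2.imread('pics/wrist5.png'); 
h=cv2.cvtColor(a,cv2.COLOR_BGR2HSV); cr=a[135:185,255:325]; cv2.imwrite('pics/w5r.png',cv2.resize(cr,None,fx=8,fy=8,interpolation=2))
cv2.imwrite('pics/w5h.png',cv2.resize(a[205:275,75:155],None,fx=7,fy=7,interpolation=2))
print('top hole',atz('top',(180+345/6-.4,150+212/6-.4),.058))
E
```

```text
[ 0.58391726 -0.18160931  0.24355364] 0.0021833194956099866
[286.75879044 165.30514077]
top hole [0.55495523 0.03210967 0.058     ]
```

View pics/w5r.png

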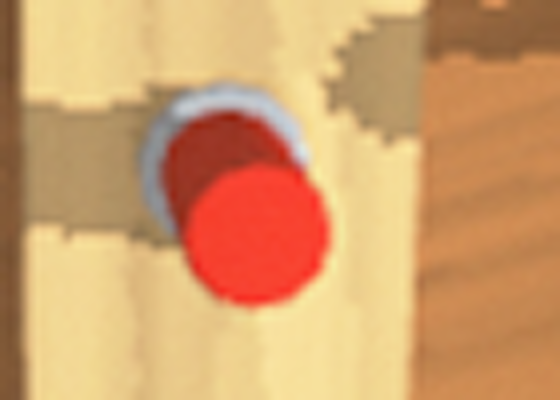

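View pics/w5h.png

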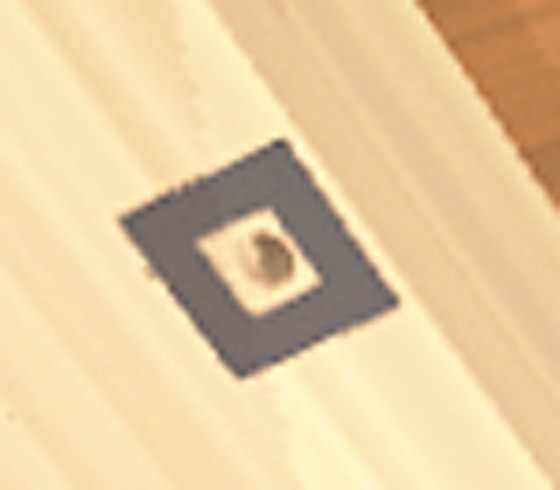

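```bash
python3 look.py wrist6.png
python3 - <<'E'
from h import *
import pickle
c=pickle.load(open('wrist5.png.pkl','rb'))
print(atz('wrist',(286.6,163.9),.1,c),atz('wrist',(111.9,241.5),.058,c))
c=pickle.load(open('wrist6.png.pkl','rb'))
a=cv2.imread('pics/wrist6.png').astype(int)
m=((a[:,:,2]>200)&(a[:,:,1]<90)&(a[:,:,0]<90)).astype(np.uint8); n,l,s,cc=cv2.connectedComponentsWithStats(m); k=[i for i in range(1,n) if 100<s[i,4]<1000]; print([(s[i],cc[i],atz('wrist',cc[i],.1,c)) for i in k])
plan([.590,-.219,.13],np.arctan2(-.949,-.315),.6)
E
```

```text
[ 0.58376865 -0.17684955  0.24386581] 0.0001262784985839316
[ 0.5914832  -0.21927718  0.1       ] [0.55538393 0.0313441  0.058     ]
[(array([283, 154,  18,  17, 241], dtype=int32), array([291.24481328, 162.0746888 ]), array([ 0.5916554 , -0.21930767,  0.1       ])), (array([440, 182,  18,  63, 551], dtype=int32), array([448.70417423, 213.52813067]), array([ 0.47716643, -0.37374005,  0.1       ]))]
dist 0.1224 rv [ 0.004 -0.005 -0.001] n 5
0.157 0.457 0.08 0.007 -0.008 -0.002 0.6; 0.157 0.457 0.08 0.007 -0.008 -0.002 0.6; 0.157 0.457 0.079 0.007 -0.008 -0.002 0.6; 0.157 0.457 0.079 0.007 -0.008 -0.002 0.6; 0.157 0.457 0.078 0.007 -0.008 -0.002 0.6
```

Run:
```python
from h import *
p=np.array([.58377,-.17685,.24387]); print(rot().T@(np.array([.5915,-.2193,.073])-p)/.05)
```

```text
[0.7596799  3.41457677 0.43229254]
```

>>> apply_moves --plan "0.1 0.2 0.06 0 0 0 0.6; 0.2 0.4 0.11 0 0 0 0.6; 0.2 0.5 0.11 0 0 0 0.6; 0.16 0.4 0.09 0 0 0 0.6; 0.1 0.3 0.06 0 0 0 0.6"

```text
time_s: 8.2
eef_pos: [0.5926, -0.2183, 0.1543]
eef_rot: [0.413, -0.413, 0.575, -0.573]
wrist_force: [-0.5, 0.1, -0.7]
opening: 0.601
```

>>> apply_moves --plan "0 0.1 0 0 0 0 0.6; 0 0 0 0 0 0 0.6; 0 0 0 0 0 0 0.6; 0 0 0 0 0 0 0.6; 0 0 0 0 0 0 0.6"

```text
time_s: 8.7
eef_pos: [0.5938, -0.2196, 0.153]
eef_rot: [-0.413, 0.412, -0.574, 0.575]
wrist_force: [0.7, -0.5, 0.7]
opening: 0.605
```

```bash
python3 look.py wrist7.png
python3 - <<'E'
from h import *
import pickle
print(rot().round(4))
c=pickle.load(open('wrist7.png.pkl','rb'))
a=cv2.imread('pics/wrist7.png').astype(int)
m=((a[:,:,2]>200)&(a[:,:,1]<90)&(a[:,:,0]<90)).astype(np.uint8); n,l,s,cc=cv2.connectedComponentsWithStats(m); k=[i for i in range(1,n) if 100<s[i,4]]; print([(s[i],cc[i],atz('wrist',cc[i],.1,c)) for i in k])
E
```

```text
[ 0.59367183 -0.21956814  0.15275934] 0.0001534047784113035
[[-3.189e-01  1.000e-03  9.478e-01]
 [-9.478e-01 -6.000e-04 -3.189e-01]
 [ 3.000e-04 -1.000e+00  1.200e-03]]
[(array([243, 194,  25,  38, 519], dtype=int32), array([256.80732177, 217.12524085]), array([ 0.59349214, -0.22124688,  0.1       ])), (array([451, 227,  25,  73, 827], dtype=int32), array([463.44619105, 263.57073761]), array([ 0.49854562, -0.3692674 ,  0.1       ]))]
```

View pics/wrist7.png

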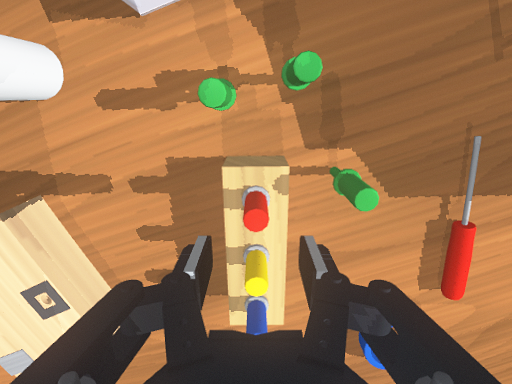

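Run:
```python
from h import *
import pickle
c=pickle.load(open('wrist7.png.pkl','rb'))
a=cv2.imread('pics/wrist7.png')
cv2.imwrite('pics/w7r.png',cv2.resize(a[175:240,225:290],None,fx=9,fy=9,interpolation=2))
for v in (217,219,221): print(atz('wrist',(256.3,v),.1,c))
```

```text
[ 0.59370864 -0.22092244  0.1       ]
[ 0.59217018 -0.22040626  0.1       ]
[ 0.59062335 -0.21988727  0.1       ]
```

View pics/w7r.png

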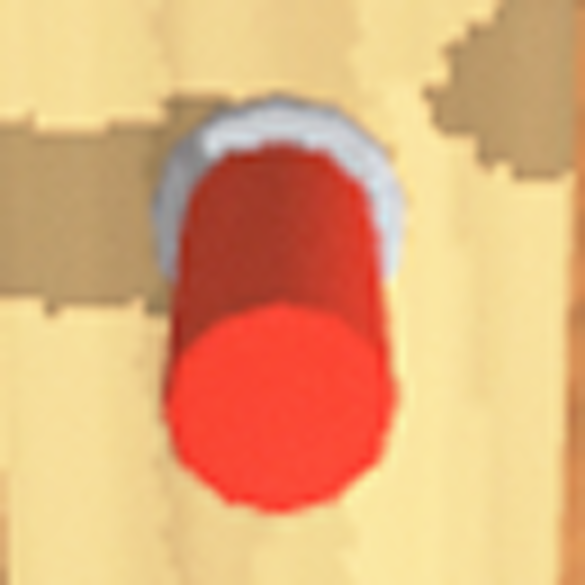

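>>> apply_moves --plan "0.02 0.35 -0.05 0 0 0 0.6; 0 0.45 0 0 0 0 0.6; 0 0.45 0 0 0 0 0.6; 0 0.25 0 0 0 0 0.6; 0 0.1 0 0 0 0 0.6"

```text
time_s: 9.3
eef_pos: [0.5898, -0.2193, 0.0704]
eef_rot: [0.412, -0.413, 0.575, -0.574]
wrist_force: [-0.1, 0.2, -0.4]
opening: 0.602
```

>>> apply_moves --plan "0 0 0 0 0 0 0.6; 0 0 0 0 0 0 0.6; 0 0 0 0 0 0 0.6; 0 0 0 0 0 0 0.6; 0 0 0 0 0 0 0.4"

```text
time_s: 9.8
eef_pos: [0.5909, -0.2199, 0.0725]
eef_rot: [-0.413, 0.412, -0.574, 0.575]
wrist_force: [-0.3, 0.3, 0.4]
opening: 0.448
```

>>> apply_moves --plan "0 0 0 0 0 0 0.1; 0 0 0 0 0 0 0; 0 0 0 0 0 0 0; 0 0 0 0 0 0 0; 0 0 0 0 0 0 0"

```text
time_s: 10.3
eef_pos: [0.5908, -0.2198, 0.0722]
eef_rot: [-0.413, 0.413, -0.574, 0.574]
wrist_force: [0.4, -0.7, 4.9]
opening: 0.218
```

>>> apply_moves --plan "0 -0.15 0 0 0 0 0; 0 -0.3 0 0 0 0 0; 0 -0.4 0 0 0 0 0; 0 -0.4 0 0 0 0 0; 0 -0.4 0 0 0 0 0"

```text
time_s: 10.8
eef_pos: [0.5904, -0.2197, 0.156]
eef_rot: [-0.413, 0.413, -0.574, 0.574]
wrist_force: [0.3, 0.1, -0.7]
opening: 0.218
```

>>> apply_moves --plan "0 -0.3 0 0 0 0 0; 0 -0.3 0 0 0 0 0; 0 -0.15 0 0 0 0 0; 0 0 0 0 0 0 0; 0 0 0 0 0 0 0"

```text
time_s: 11.3
eef_pos: [0.5902, -0.2195, 0.1912]
eef_rot: [0.412, -0.413, 0.575, -0.574]
wrist_force: [0.2, -0.5, -1.1]
opening: 0.213
```

```bash
python3 look.py wrist8.png
python3 - <<'E'
from h import *
a=snap('scene','scene8.png'); b=cv2.imread('pics/scene8.png'); cv2.imwrite('pics/c8.png',cv2.resize(b[130:290,100:260],None,fx=3.7,fy=3.7,interpolation=2))
print(ctrl.get_obs()['wrist_force'])
E
```

```text
[ 0.58998688 -0.21939963  0.19068188] 0.00012028202440228508
[-0.83958338  0.39598772 -1.30250126]
```

View pics/wrist8.png

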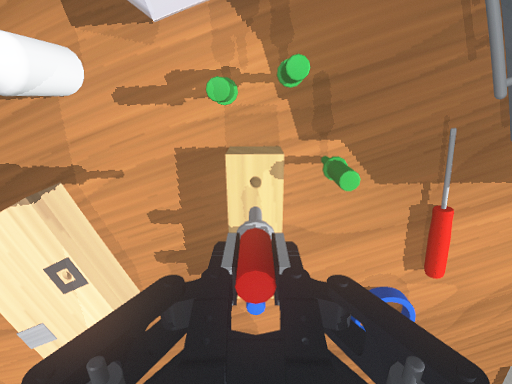

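View pics/c8.png

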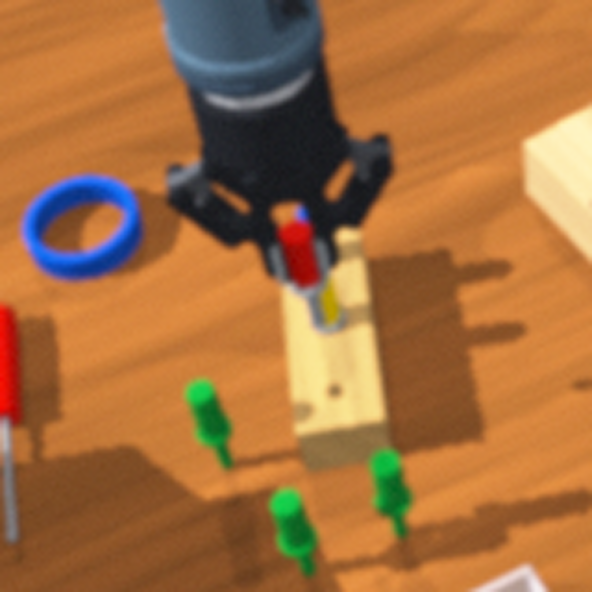

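Run:
```python
from h import *
import pickle
c=pickle.load(open('wrist8.png.pkl','rb'))
a=cv2.imread('pics/wrist8.png')
cv2.imwrite('pics/w8p.png',cv2.resize(a[165:310,215:300],None,fx=5.5,fy=5.5,interpolation=2))
cv2.imwrite('pics/w8h.png',cv2.resize(a[245:305,35:95],None,fx=9,fy=9,interpolation=2))
p=ctrl.get_obs()['eef_pos']; 
for dz in (-.0672+.005,-.0222,.0278): print(dz,proj('wrist',p+np.array([0.0,0,dz]),c))
```

```text
-0.0622 [254.69663059 212.270747  ]
-0.0222 [254.60414849 237.03829842]
0.0278 [254.41236458 288.71020789]
```

View pics/w8p.png

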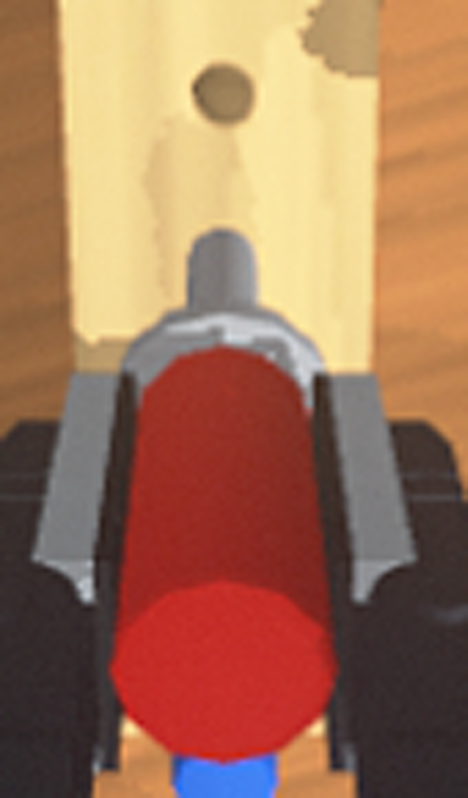

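View pics/w8h.png

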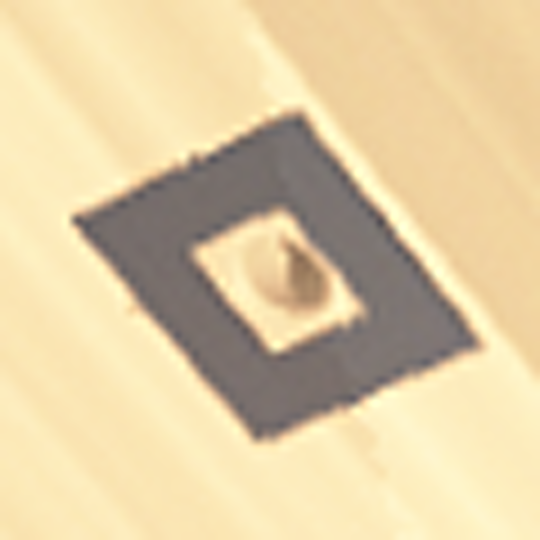

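Run:
```python
from h import *
import pickle
c=pickle.load(open('wrist8.png.pkl','rb'))
print('rackhole',atz('wrist',(255.15,181.5),.05,c))
C=np.array([(72,220),(300,112),(482,345),(262,440)])/9+[35,245]-.45
W=np.array([atz('wrist',q,.058,c) for q in C]); print(W.round(4),W.mean(0))
i=atz('wrist',np.array([278,281])/9+[35,245]-.45,.058,c);print(i)
c5=pickle.load(open('wrist5.png.pkl','rb'))
C=np.array([(118,220),(285,138),(400,300),(240,380)])/7+[75,205]-.43
W=np.array([atz('wrist',q,.058,c5) for q in C]); print(W.mean(0), np.linalg.norm(W-np.roll(W,1,0),axis=1))
print(ctrl.get_obs()['eef_pos'])
```

```text
rackhole [ 0.59124556 -0.22022266  0.05      ]
[[0.5719 0.0547 0.058 ]
 [0.5768 0.0144 0.058 ]
 [0.5376 0.01   0.058 ]
 [0.533  0.0491 0.058 ]] [0.55480674 0.03204832 0.058     ]
[0.55497902 0.03197852 0.058     ]
[0.55491008 0.03181956 0.058     ] [0.03937957 0.04030827 0.03823714 0.03992965]
[ 0.58996112 -0.21940914  0.19052945]
```

Run:
```python
from h import *
print(rot().round(4)); plan([.5549,.0319,.155],None,0)
```

```text
[[-3.191e-01 -1.800e-03  9.477e-01]
 [-9.477e-01  1.100e-03 -3.191e-01]
 [-4.000e-04 -1.000e+00 -2.100e-03]]
dist 0.2562 rv [ 0.002  0.    -0.   ] n 10
-0.454 0.072 -0.227 0.002 0 -0 0; -0.454 0.072 -0.227 0.002 0 -0 0; -0.454 0.072 -0.227 0.002 0 -0 0; -0.454 0.072 -0.227 0.002 0 -0 0; -0.454 0.071 -0.227 0.002 0 -0 0
-0.454 0.071 -0.227 0.002 0 -0 0; -0.454 0.071 -0.227 0.002 0 -0 0; -0.454 0.071 -0.227 0.002 0 -0 0; -0.454 0.071 -0.227 0.002 0 -0 0; -0.454 0.071 -0.227 0.002 0 -0 0
```

Totals are x −4.54, y 0.71 and z −2.27. I'll ease in and out.

>>> apply_moves --plan "-0.24 0 -0.12 0 0 0 0; -0.5 0 -0.25 0 0 0 0; -0.7 0 -0.35 0 0 0 0; -0.8 0 -0.4 0 0 0 0; -0.8 0 -0.4 0 0 0 0"

```text
time_s: 11.95
eef_pos: [0.566, -0.0492, 0.1913]
eef_rot: [0.412, -0.412, 0.575, -0.574]
wrist_force: [1.8, 0.9, -1.0]
opening: 0.218
```

>>> apply_moves --plan "-0.7 0.1 -0.35 0 0 0 0; -0.5 0.2 -0.25 0 0 0 0; -0.2 0.2 -0.1 0 0 0 0; -0.1 0.15 -0.05 0 0 0 0; 0 0.06 0 0 0 0 0"

```text
time_s: 12.45
eef_pos: [0.5547, 0.0319, 0.155]
eef_rot: [0.412, -0.413, 0.575, -0.574]
wrist_force: [0.5, -0.8, 0.1]
opening: 0.219
```

>>> apply_moves --plan "0 0 0 0 0 0 0; 0 0 0 0 0 0 0; 0 0 0 0 0 0 0; 0 0 0 0 0 0 0; 0 0 0 0 0 0 0"

```text
time_s: 12.95
eef_pos: [0.5557, 0.0312, 0.1566]
eef_rot: [-0.413, 0.412, -0.574, 0.575]
wrist_force: [0.0, -0.1, -0.8]
opening: 0.218
```

```bash
python3 look.py wrist9.png
python3 - <<'E'
from h import *
print(rot().round(4)); plan([.5549,.0319,.140],None,0)
snap('scene','scene9.png');b=cv2.imread('pics/scene9.png'); cv2.imwrite('pics/c9.png',cv2.resize(b[90:240,210:360],None,fx=4,fy=4,interpolation=2))
E
```

```text
[0.5555339  0.03137067 0.15645689] 6.474284829011134e-05
[[-3.195e-01  3.000e-04  9.476e-01]
 [-9.476e-01 -0.000e+00 -3.195e-01]
 [-1.000e-04 -1.000e+00  3.000e-04]]
dist 0.0165 rv [-0. -0. -0.] n 5
-0.001 0.066 -0.003 -0 -0 -0 0; -0.001 0.066 -0.003 -0 -0 -0 0; -0.001 0.066 -0.003 -0 -0 -0 0; -0.001 0.066 -0.003 -0 -0 -0 0; -0.001 0.066 -0.003 -0 -0 -0 0
```

View pics/wrist9.png

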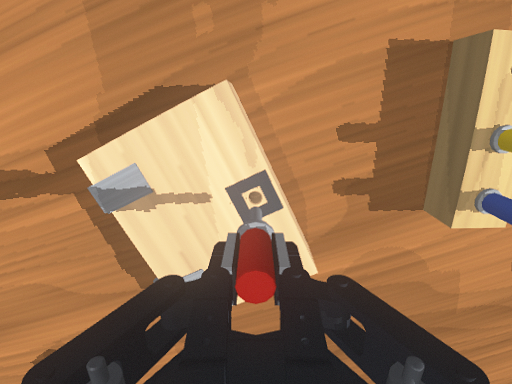

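View pics/c9.png

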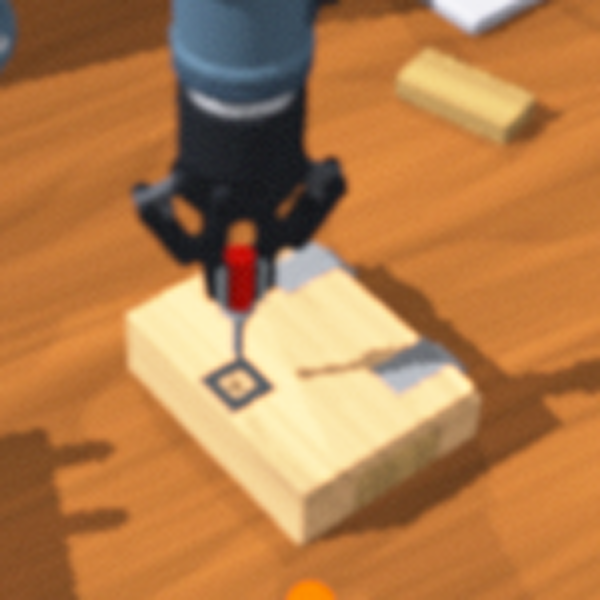

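Run:
```python
from h import *
import pickle
c=pickle.load(open('wrist9.png.pkl','rb'))
a=cv2.imread('pics/wrist9.png')
cv2.imwrite('pics/w9p.png',cv2.resize(a[165:235,220:290],None,fx=9,fy=9,interpolation=2))
p=np.array([.55553,.03137,.15646])
for dz in (-.0622,-.058,.158-.2565): print(dz,(proj('wrist',p+np.array([0.0,0,dz]),c)-[220,165]+.45)*9)
```

```text
-0.0622 [315.8277798  431.92222215]
-0.058 [315.76177544 451.45050765]
-0.0985 [316.3096817  289.59587923]
```

View pics/w9p.png

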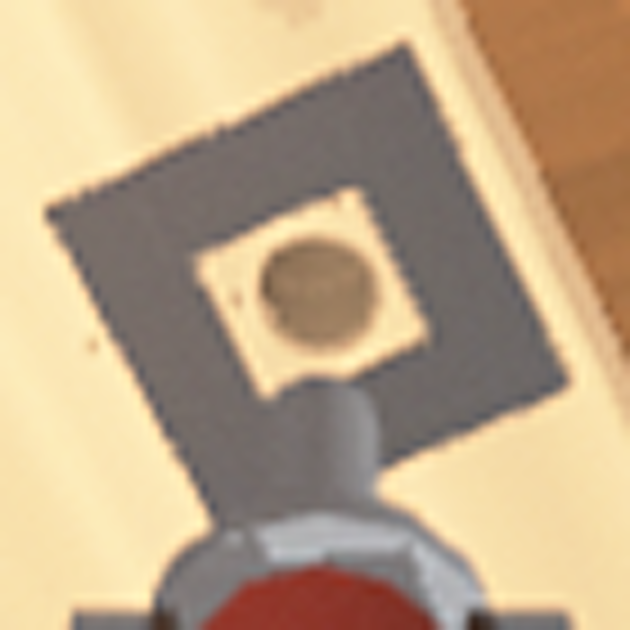

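The hole (319,293 in the crop) and the nose (325,432) line up with the tool column to about 0.5 mm, so I start the descent.

>>> apply_moves --plan "-0.01 0.1 -0.01 0 0 0 0; 0 0.15 0 0 0 0 0; 0 0.15 0 0 0 0 0; 0 0.1 0 0 0 0 0; 0 0.08 0 0 0 0 0"

```text
time_s: 13.6
eef_pos: [0.5547, 0.0324, 0.1263]
eef_rot: [0.412, -0.413, 0.575, -0.574]
wrist_force: [0.1, -0.0, -1.5]
opening: 0.217
```

>>> apply_moves --plan "0 0.07 0 0 0 0 0; 0 0.06 0 0 0 0 0; 0 0.06 0 0 0 0 0; 0 0.06 0 0 0 0 0; 0 0.06 0 0 0 0 0"

```text
time_s: 14.1
eef_pos: [0.5552, 0.0323, 0.1117]
eef_rot: [-0.413, 0.413, -0.574, 0.574]
wrist_force: [-1.0, -0.2, -1.5]
opening: 0.218
```

>>> apply_moves --plan "0 0.1 0 0 0 0 0; 0 0.1 0 0 0 0 0; 0 0.08 0 0 0 0 0; 0 0.06 0 0 0 0 0; 0 0.04 0 0 0 0 0"

```text
time_s: 14.6
eef_pos: [0.5549, 0.0323, 0.0924]
eef_rot: [0.412, -0.413, 0.574, -0.574]
wrist_force: [-0.4, -0.4, 0.3]
opening: 0.216
```

>>> apply_moves --plan "0 0.04 0 0 0 0 0; 0 0.04 0 0 0 0 0; 0 0.04 0 0 0 0 0; 0 0.03 0 0 0 0 0; 0 0.02 0 0 0 0 0"

```text
time_s: 15.1
eef_pos: [0.5553, 0.0322, 0.0845]
eef_rot: [-0.413, 0.412, -0.574, 0.574]
wrist_force: [-0.3, 0.3, 3.0]
opening: 0.215
```

>>> apply_moves --plan "0 0.03 0 0 0 0 0; 0 0.03 0 0 0 0 0; 0 0.02 0 0 0 0 0; 0 0 0 0 0 0 0; 0 0 0 0 0 0 0"

```text
time_s: 15.6
eef_pos: [0.5553, 0.0322, 0.0805]
eef_rot: [-0.413, 0.412, -0.574, 0.574]
wrist_force: [-0.4, 0.5, 4.7]
opening: 0.218
```

>>> apply_moves --plan "0 0.01 0 0 0 0 0; 0 0.01 0 0 0 0 0; 0 0 0 0 0 0 0; 0 0 0 0 0 0 0; 0 0 0 0 0 0 0"

```text
time_s: 16.1
eef_pos: [0.5554, 0.0322, 0.0801]
eef_rot: [-0.413, 0.412, -0.574, 0.574]
wrist_force: [-4.0, -0.3, 9.4]
opening: 0.219
```

>>> apply_moves --plan "0 0.01 0 0 0 0 0; 0 0.01 0 0 0 0 0; 0 0 0 0 0 0 0; 0 0 0 0 0 0 0; 0 0 0 0 0 0 0"

```text
time_s: 16.6
eef_pos: [0.5555, 0.0322, 0.08]
eef_rot: [-0.413, 0.413, -0.574, 0.574]
wrist_force: [-5.9, 0.7, 16.5]
opening: 0.218
```

```bash
python3 look.py wrist10.png
python3 - <<'E'
from h import *
snap('scene','scene10.png');b=cv2.imread('pics/scene10.png'); w=cv2.imread('pics/wrist10.png')
x=cv2.resize(b[110:240,220:350],(600,600),interpolation=2); cv2.imwrite('pics/c10.png',x)
o=ctrl.get_obs(); print(o['eef_pos'],o['wrist_force'],o['opening'],o['time_s'])
E
```

```text
[0.55545221 0.03223208 0.07997775] 8.58012200788405e-07
[0.55547466 0.03222302 0.07999441] [-6.32670785  0.06327272 16.84009543] 0.21706119197245022 16.75
```

View pics/c10.png

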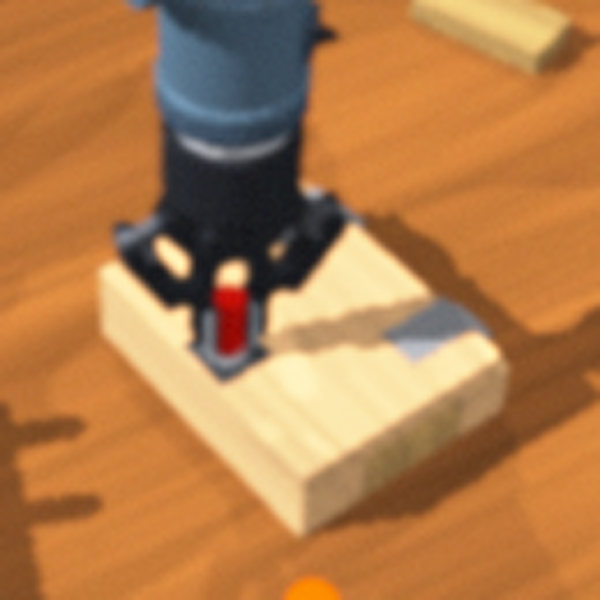

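View pics/wrist10.png

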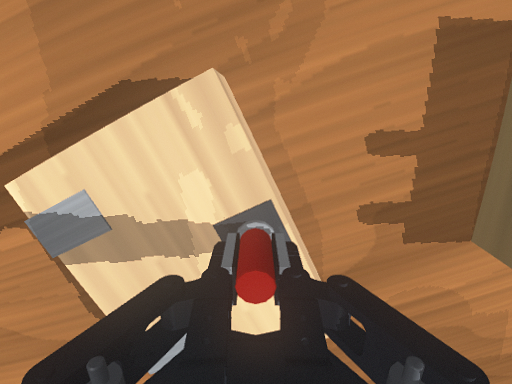

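View pics/scene10.png

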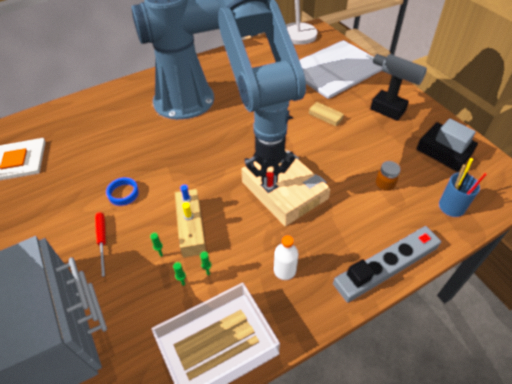

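The collar sits on the lid's steel square at (268,185) in the scene view. TCP height is 0.0800 m (expected 0.080–0.0802), the upward force is a steady 17 N, and the other things stand where they were. I'm handing in.

Run:
```python
from h import *
print(ctrl.hand_in()); o=ctrl.get_obs(); print(o['eef_pos'],o['wrist_force'],o['time_s'])
```

```text
the job is handed in; nothing more can be done
None
the job is handed in; nothing more can be done
```

I swung the lid shut onto its hard stop. Then I took the red pin from the rack and pushed it through the lid hole into the socket against the spring. I handed the job in at about 16.8 s, still gripping the pin and pressing it down.

- **Lid shut:** the fingertips stopped at 58 mm, the lid's shut height, with the force rising to 24 N.
- **Pin seated:** the push rose gradually from the spring to about 5 N, then jumped at the stop. Gripper height ended at 80.0 mm, against 80.0–80.2 mm expected with the collar on the lid.
- **Holding force:** the last reading was 16.8 N upward on the gripper, with about 6 N sideways as well. I left the sideways part alone, as it is well under the limits.
- **Rest of the bench:** the last scene picture shows the blue and yellow pins still in the rack. The green look-alikes, bottle, jar, tape, screwdriver and offcut are where they were.
- **Checks that disagreed:** two early wrist-camera readings were a few millimetres off because the arm was still swaying. I retook them once it had settled, and the new readings agreed to about 1 mm. The network's reports for the lid hole were also 2–5 cm off, so I measured the hole from the pictures instead.

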